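# Vent the dry block heater

### The arm

A 6-joint arm with a two-finger parallel gripper is mounted at the origin on the work surface; the furniture and walls round the work are solid. World frame = base frame: x ahead of the robot, y to its left, z up, the work surface at z = 0. Lengths are in m, angles in rad, forces in N, time in s.
With the tool pointing down it reaches from about 0.35 to 0.975 m from the base axis. Payload 4.9 kg.
Tool frame: the origin (TCP) lies on the mounting face of the last link; the fingertips stand 173 mm ahead of it and the grasp point (between the pads) lies ctrl.pinch_z ahead of it (ctrl.pinch_z is the distance from the TCP to the grasp point, in m); z points along the fingers, y is the line along which they close (so a half turn about z gives the same grasp; the last joint's range is limited). The gripper opens to 85 mm and grips with 20 to 120 N. Pads are 22 mm wide; open, the fingers measure 114 mm over their backs; the gripper's body (76 mm by 85 mm) begins 54 mm behind the grasp point. The pads swing forward as they close: fully open they stand 13 mm farther back than shut.
Start: joints at [-1.376, 0.053, 1.613, -0, 1.476, -0.119], TCP at [0.193, -0.594, 0.405] pointing down, gripper open.
Joint ranges: [-3.01, 3.01], [-1.01, 2.22], [0.06, 2.58], [-1.02, 4.17], [0.09, 2.62], [-3.14, 3.14]. Speed limits (rad/s): [2.57, 2.57, 3.14, 3.14, 3.14, 3.14].

### API

Orientations are given as a rotation vector (axis times angle).
In Python, from station import telemetry, eyes, ctrl gives the robot as it stands.
- The arm moves only by the tool apply_moves, never from a script. Its argument "plan" is a list of rows, each a list of 5 numbers: the finger opening in m, from 0 to 0.0854, then the shift along the tool's x, y, z in m, then the turn about the tool's z in rad. In form: [[jaw, x, y, z, roll], ...]. A call has 1 to 12 rows; each row is the pose to reach, as a shift and turn from the pose commanded when the call began, along the tool's axes at that moment; what a row does not reach only later rows make up. A row lasts 1/12 s, in which the tool goes at most 41.7 mm and 7.16 degrees, less where a joint would pass 70% of its speed; a pose out of reach is approached as far as the arm can. A call with a gripper value outside its range is refused whole. The fingers move at their own pace and stop on an object; "newtons" is the grip in N (left out, the last holds). Time passes only in rows, so rows that repeat a pose let the fingers close. It gives the time, the measured TCP pose, the force, the opening and the grip force at its end, in the units of the state.
- telemetry.get_obs(): the state, without advancing time (a new reading comes with each control period).
- eyes.get_image(name): name is "side" or "top"; returns a dict with "img" (480x640x3 uint8, blue, green, red), "range_z" (480x640 float32, m along the optical axis (not along the pixel's ray), 0 where there is no reading), "K" (3x3 intrinsics, pixels), "pose" (4x4, takes a point from camera to world coordinates). Camera axes: x right, y down, z forward; pixel columns grow to the right and rows downward; lengths in m; the calibration is good to about 2 mm. A picture is of the moment at which its call begins.
- ctrl.finish_job(): hands the job in; it is judged then, once.
Trained networks look in a picture, given as the dict that the camera call returned (one of the last four; its "shot" number tells which), for a name from the list of things; names that differ only in an ending like _2 or _b are one class to them, and where a whole thing is asked for, a point or a joint stands for the part that bears it (a point fixed in the world has none). Each returns a list of dicts, best first, with "confidence" (0 to 1); they miss things now and then, are a little off and sometimes report something else, mostly with a low value. They report only what shows in the picture. A call takes as long as a camera call. They do not tell look-alikes from the thing itself.
- eyes.search_frame(thing, picture): "box" ([left, top, right, bottom] in pixels, round what is visible of it).
- eyes.outline_of(thing, picture): "region" (480x640 bool, what is visible of it) and "box" ([left, top, right, bottom] in pixels, round what is visible of it).
- eyes.tip_of(thing, picture): "point" ([column, row] in pixels: a listed point, or the origin of a listed thing).
The state is a dict: "t": time; "q": joint angles; "dq": joint speeds; "effort": joint torques, N m; "tool_pos": TCP position; "tool_rot": TCP orientation; "contact_force": force on the tool from outside, world axes, zero at the start; "wrist_torque": the same for the moment, N m; "opening": finger opening in m; "grip_force": force on a finger pad.
Only numpy, scipy, OpenCV 4.12 (cv2) and the standard library are available. Lean on these libraries where they do the work, as an engineer would, in place of code of your own. Each camera call takes 0.05 s, during which the arm holds its last target. There are 200 camera calls.

### The job

The dry block heater has to be vented, but someone left a dropper bottle in the shallow tray on top of its lid: with the lid still shut, lift the bottle out, keep it upright, stand it in the open instrument tin and let go of it. Then lift the heater's spring-loaded lid by the bar handle on top until the lid is parallel with the index arm set at its side, and hold it still there; finish while still holding the handle, because the spring shuts the lid. Leave the index arm as it is set and do not disturb the beaker, the petri dish or the carton.

Things in the scene. Friction and masses are not known exactly. Their poses are not given: they have to be found in the camera images.
- heater: Dry block heater, fixed: white box 160 (x) x 190 (y) x 80 mm high, grey lid on top. Origin: centre of its underside, z up; its front (dark window) faces its own -x, towards the robot, turned up to 0.2 rad. Lid hinge axis: along its y through (75, 0, 85) mm. A thin steel arc with ticks and the index arm stand 105 to 131 mm to its +y side, up to 200 mm above the bench.
- lid: Lid, a plate 157 x 190 mm. Origin: middle of the hinge axis. Shut, its axes are the heater's; the plate spans x 2 to -155, z -3 to 12 mm (top 97 mm above the bench). Opens about its +y axis, front edge up, to 1.5 rad at most; a spring pulls it shut: lifting by the bar takes 4 N when shut to 7 N at 0.85 rad. Tray on top: inside 86 (x) x 116 (y) mm, centred at x -60, rim 8 mm high.
- lid_bar (a point): The lid's handle, a round steel bar 12 mm thick, 90 mm long along the lid's y, on two 10 mm posts 40 mm either side of its middle. The point: middle of the bar, at (-135, 0, 46) mm in the lid's frame, 34 mm above the lid's top, free to both sides; axes as the lid's. It lies 143 mm from the hinge axis, 0.328 rad above the lid's plane.
- vent_index (a joint): Set angle of the index arm in rad: 0 = level like the shut lid, growing upward as the lid opens; 0.4 to 0.85 at the start. The arm is a dark steel strip 135 mm long, 13 mm wide beside the lid, turning stiffly on the lid's hinge axis. The lid is at the vent position when open by this same angle.
- index_tip (a point): Tip of the index arm, 140 mm from the hinge axis, 121 mm to the +y side of the heater's middle plane. Its axes are the shut lid's turned by the index angle: at the vent position the lid's x axis is parallel with the x axis here.
- bottle: Brown dropper bottle with a red rubber bulb, upright, 29 mm across and 92 mm high, about 60 g; its glass body is 29 mm wide up to about 50 mm height and narrows above. Origin: centre of its underside, z up. It starts in the tray on the lid, 97 mm above the bench.
- tin: Open rectangular instrument tin, loose, about 300 g: 70 (x) x 110 (y) x 34 mm high, walls 2 mm. Its flat liner lies 20 mm above its underside, so the bottle stands 20 mm above the bench, 14 mm below the rim. Origin: centre of its underside, z up.
- small_beaker: Bystander: glass beaker 52 mm across, 66 mm high. Origin: centre of its underside.
- dish: Bystander: round petri dish 62 mm across, 14 mm high. Origin: centre of its underside.
- carton: Bystander: small carton 45 x 58 x 20 mm. Origin: centre of its underside.
Not all that is in view belongs to the job. What is shaped like the bottle but yellow is not meant.

How it is judged:
By the outcome, as a careful person would: the job done as asked, in the order asked, and still so for the second after the job is handed in, while the arm keeps its last pose, push and grip.
It also fails if it takes over 61 s, if anything falls off the work surface, if the arm or the gripper's body presses on something with over 40 N, if the wrist force passes 120 N, or if a joint passes its speed limit or range.

## Working session

There is one attempt and no reset: what is moved stays moved. The work goes in short steps, Python scripts to look and compute and a tool call to move; the robot and the scene stay as the last step left them, time stands still between calls to the robot, and variables do not carry over. Pictures are saved under pics/ and viewed, at most 10 in all, crops included, and the job is handed in when it is done.

Besides the shell and the picture viewer there is one more tool, called after "Emit:" by a JSON object that holds its "method" and its "body". apply_moves: Moves the arm, as the interface text tells. Its arguments: {"type":"object","properties":{"plan":{"type":"array","items":{"type":"array","items":{"type":"number"}}},"newtons":{"type":"number"}},"required":["plan"]}

```bash
mkdir -p pics; ls
cat > h.py <<'E'
import numpy as np,cv2
from station import telemetry,eyes,ctrl
from scipy.spatial.transform import Rotation as R
def P(p,u,v,z=None):
    u=np.atleast_1d(u).astype(float);v=np.atleast_1d(v).astype(float)
    if z is None: z=p["range_z"][v.astype(int),u.astype(int)]
    K=p["K"];c=np.stack([(u-K[0,2])/K[0,0]*z,(v-K[1,2])/K[1,1]*z,z+0*u],1)
    T=p["pose"];return c@T[:3,:3].T+T[:3,3]
def ray(p,u,v,h):  # intersect pixel ray with height h
    d=P(p,u,v,1.0)[0]-p["pose"][:3,3];o=p["pose"][:3,3];return o+d*(h-o[2])/d[2]
def proj(p,X):
    T=np.linalg.inv(p["pose"]);c=np.atleast_2d(X)@T[:3,:3].T+T[:3,3];k=c@p["K"].T;return k[:,:2]/k[:,2:]
E
python3 - <<'E'
from h import *
o=telemetry.get_obs();print(o,ctrl.pinch_z)
for n in("top","side"):
    p=eyes.get_image(n);cv2.imwrite(f"pics/{n}0.png",p["img"]);print(n,p["K"].tolist(),p["pose"].round(3).tolist())
    for t in("heater","lid","lid_bar","vent_index","index_tip","bottle","tin","small_beaker","dish","carton"):
        print(t,[(d["confidence"],np.round(d["point"]).tolist()) for d in eyes.tip_of(t,p)][:3] if t!="vent_index" else "",[(round(d["confidence"],2),np.round(d["box"]).tolist()) for d in eyes.search_frame(t,p)][:3])
E
```

```text
pics
{'t': 0.0, 'q': array([-1.37602582e+00,  5.33375335e-02,  1.61432289e+00, -2.65837724e-05,
        1.47598873e+00, -1.18996983e-01]), 'dq': array([-0.00053206,  0.00185398,  0.00036444,  0.00017188, -0.00102452,
        0.00097019]), 'effort': array([-9.87126941e-05, -3.93672502e+01, -3.70179319e+01, -8.88870409e-05,
        7.08683452e-03,  1.17348478e-06]), 'tool_pos': array([ 0.19284795, -0.59421095,  0.40345737]), 'tool_rot': array([-3.10098122e+00, -4.90528561e-01,  1.63787118e-04]), 'contact_force': array([-0.12629886, -0.66364063,  0.80299138]), 'wrist_torque': array([-0.01492516, -0.01764167,  0.00271718]), 'grip_force': 0.0, 'opening': 0.08572566044291748} 0.1547
top [[457.599576417545, 0.0, 325.2367439280028], [0.0, 457.599576417545, 236.4797049151848], [0.0, 0.0, 1.0]] [[0.03, -0.994, 0.108, 0.356], [-0.999, -0.032, -0.018, 0.013], [0.022, -0.107, -0.994, 1.368], [0.0, 0.0, 0.0, 1.0]]
heater [(0.59, [394.0, 235.0])] []
lid [(0.57, [407.0, 206.0])] [(0.58, [360.0, 198.0, 438.0, 266.0])]
lid_bar [(0.85, [403.0, 254.0])] [(0.98, [366.0, 200.0, 434.0, 264.0])]
vent_index 
[... 816 characters left out ...]
[(0.95, [372.0, 325.0])] []
lid_bar [(0.56, [307.0, 297.0])] [(0.69, [288.0, 284.0, 375.0, 362.0])]
vent_index  [(0.62, [326.0, 244.0, 382.0, 289.0])]
index_tip [(0.7, [325.0, 249.0])] [(0.85, [324.0, 249.0, 380.0, 292.0])]
bottle [(0.8, [255.0, 385.0]), (0.7, [337.0, 322.0])] [(0.76, [249.0, 355.0, 262.0, 395.0]), (0.68, [329.0, 287.0, 346.0, 324.0])]
tin [(0.65, [332.0, 235.0])] [(0.96, [314.0, 217.0, 348.0, 249.0])]
small_beaker [(0.57, [353.0, 195.0])] [(0.82, [346.0, 174.0, 360.0, 201.0])]
dish [(0.71, [272.0, 284.0])] [(0.76, [260.0, 271.0, 282.0, 292.0]), (0.52, [328.0, 287.0, 344.0, 327.0])]
carton [(0.87, [320.0, 434.0]), (0.47, [307.0, 298.0])] [(0.8, [306.0, 411.0, 335.0, 448.0])]
```

```bash
python3 -c "
import cv2
a=cv2.imread('pics/top0.png')[170:310,150:490];b=cv2.imread('pics/side0.png')[160:460,230:410]
cv2.imwrite('pics/top1.png',cv2.resize(a,None,fx=2.3,fy=2.3,interpolation=2));cv2.imwrite('pics/side1.png',cv2.resize(b,None,fx=2,fy=2,interpolation=2))"
```

```text
(no output)
```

View pics/top1.png

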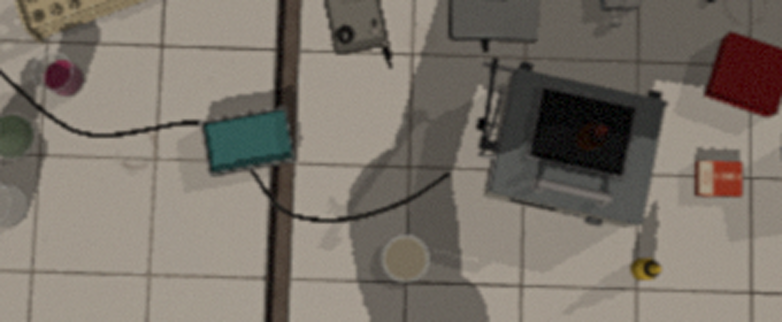

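View pics/side1.png

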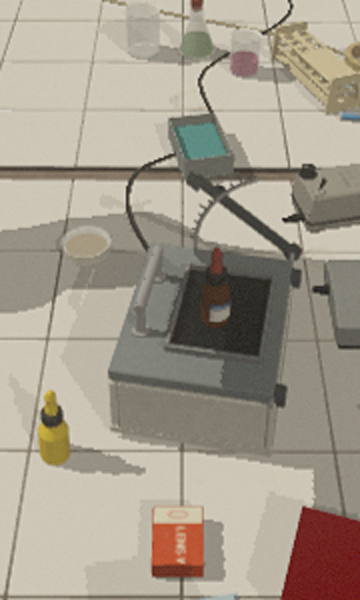

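View pics/side0.png

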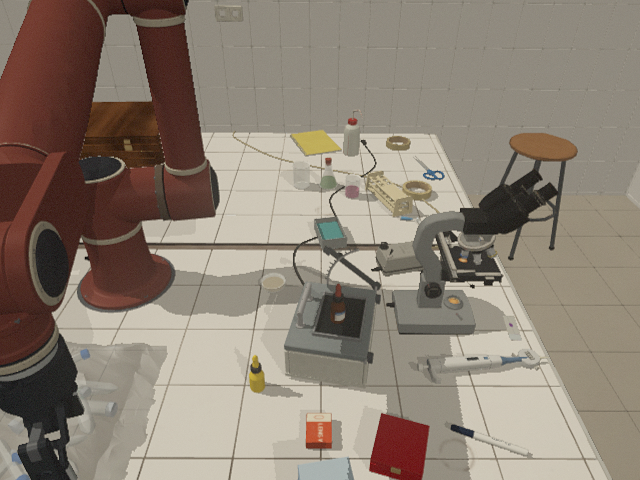

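The brown bottle is at side (337,305) and top (406,229), in the lid tray. The yellow look-alike is at side (257,375) and top (431,287), so I leave that one. The dish is at side (272,282). The tin with the teal liner is at top (259,232) and side (330,233). The carton is at side (320,430). The index arm runs from side (326,249) to (380,288).

Run:
```python
from h import *
def cloud(p,m=None):
    v,u=np.nonzero(p["range_z"]>0) if m is None else np.nonzero(m&(p["range_z"]>0));return P(p,u,v),u,v
def rect(X): 
    (c,s,a)=cv2.minAreaRect((X[:,:2]*1000).astype(np.float32));return np.round(c,1),np.round(s,1),round(a,1)
for n in("top","side"):
    p=eyes.get_image(n);X,u,v=cloud(p)
    def sel(b,lo,hi): return X[(u>=b[0])&(u<=b[2])&(v>=b[1])&(v<=b[3])&(X[:,2]>lo)&(X[:,2]<hi)]
    tb=[236,213,283,253] if n=="top" else [309,212,353,254]
    hb=[355,193,442,272] if n=="top" else [276,244,384,392]
    T=sel(tb,-.05,.2);print(n,"tin heights",np.histogram(T[:,2],bins=np.arange(-.02,.08,.006)))
    S=sel(tb,.012,.045);print("tin",rect(S))
    L=sel(hb,.075,.108);print("lid",rect(L),np.median(L[:,2]))
    B=sel(hb,.120,.14);print("bar",len(B),rect(B),B.mean(0).round(4))
    for t in("lid_bar","bottle","tin","index_tip"):
        for d in eyes.outline_of(t,p)[:2]:
            Y,_,_=cloud(p,d["region"]);print(t,round(d["confidence"],2),len(Y),Y.mean(0).round(3),np.percentile(Y,[5,50,95],axis=0).round(3).tolist())
    print([ (t,P(p,*np.array(eyes.tip_of(t,p)[0]["point"])).round(3).tolist()) for t in("lid_bar","index_tip","bottle","tin","dish","small_beaker","carton") if eyes.tip_of(t,p)])
```

```text
top tin heights (array([  4,  44, 515, 424,  48, 187, 567,  92,  62,  20,   0,   0,   0,
         0,   0,   0]), array([-0.02 , -0.014, -0.008, -0.002,  0.004,  0.01 ,  0.016,  0.022,
        0.028,  0.034,  0.04 ,  0.046,  0.052,  0.058,  0.064,  0.07 ,
        0.076]))
tin (array([511.4, 188.6]), array([ 71.3, 110.5]), 12.4)
lid (array([ 519.7, -207.1]), array([233.2, 168.7]), 79.1) 0.09519834812060457
bar 212 (array([ 499.6, -181.8]), array([179.5,  91.1]), 71.2) [ 0.4752 -0.2058  0.1333]
lid_bar 0.98 3744 [ 0.51  -0.221  0.096] [[0.437, -0.309, 0.089], [0.508, -0.219, 0.095], [0.583, -0.136, 0.106]]
bottle 0.52 109 [ 0.364 -0.319  0.047] [[0.351, -0.328, 0.007], [0.365, -0.319, 0.042], [0.376, -0.311, 0.086]]
tin 0.89 962 [0.512 0.189 0.019] [[0.476, 0.139, 0.012], [0.512, 0.19, 0.018], [0.547, 0.239, 0.031]]
index_tip 0.43 132 [ 0.539 -0.108  0.142] [[0.495, -0.12, 0.092], [0.528, -0.108, 0.154], [0.609, -0.097, 0.174]]
index_tip 0.26 117 [ 0.516 -0.23   0.145] [[0.506, -0.241, 0.104], [0.515, -0.23, 0.14], [0.529, -0.222, 0.186]]
[('lid_bar', [[0.455, -0.217, 0.135]]), ('index_
[... 1064 characters left out ...]
7 398 [ 0.366 -0.331  0.044] [[0.355, -0.338, 0.009], [0.366, -0.332, 0.042], [0.377, -0.323, 0.085]]
tin 0.74 803 [0.515 0.183 0.021] [[0.48, 0.132, 0.007], [0.516, 0.181, 0.02], [0.552, 0.244, 0.032]]
index_tip 0.82 358 [ 0.558 -0.111  0.127] [[0.5, -0.123, 0.087], [0.562, -0.112, 0.124], [0.613, -0.101, 0.174]]
index_tip 0.71 5101 [ 0.51  -0.244  0.099] [[0.438, -0.318, 0.093], [0.505, -0.253, 0.097], [0.582, -0.147, 0.107]]
[('lid_bar', [[0.455, -0.214, 0.138]]), ('index_tip', [[0.498, -0.101, 0.175]]), ('bottle', [[0.516, -0.251, 0.113]]), ('tin', [[0.513, 0.172, 0.017]]), ('dish', [[0.367, -0.024, 0.011]]), ('small_beaker', [[0.584, 0.41, 0.017]]), ('carton', [[0.488, -0.434, 0.021]])]
```

```bash
cat >> h.py <<'E'
def cloud(p,m=None):
    v,u=np.nonzero(p["range_z"]>0) if m is None else np.nonzero(m&(p["range_z"]>0));return P(p,u,v),u,v
def rect(X): 
    (c,s,a)=cv2.minAreaRect((X[:,:2]*1000).astype(np.float32));return np.round(c,1),np.round(s,1),round(a,1)
E
python3 - <<'E'
from h import *
yaw0=None
for n in("top","side"):
    p=eyes.get_image(n);X,u,v=cloud(p)
    near=(np.abs(X[:,0]-.51)<.16)&(np.abs(X[:,1]+.22)<.17);X=X[near]
    bar=X[(X[:,2]>.122)&(X[:,2]<.142)&(np.hypot(X[:,0]-.455,X[:,1]+.216)<.055)]
    l=cv2.fitLine(bar[:,:2].astype(np.float32),cv2.DIST_HUBER,0,.001,.001).ravel();d=l[:2]*np.sign(l[1])
    s=(bar[:,:2]-l[2:])@d;mid=l[2:]+d*(np.percentile(s,1)+np.percentile(s,99))/2
    yaw=np.arctan2(-d[0],d[1]);print(n,"bar",len(bar),np.ptp(s),mid.round(4),"yaw",yaw,"top z",np.percentile(bar[:,2],95))
    yaw=np.float64(yaw)
    ex=np.array([np.cos(yaw),np.sin(yaw)]);ey=np.array([-ex[1],ex[0]])
    for yw in (yaw,.2):
      ex=np.array([np.cos(yw),np.sin(yw)]);ey=np.array([-ex[1],ex[0]])
      a=(X[:,:2]-mid)@ex;b=(X[:,:2]-mid)@ey
      m=(X[:,2]>.09)&(X[:,2]<.103)&(np.abs(b)<.104);print("lid a",np.percentile(a[m],[.5,99.5]),"b",np.percentile(b[m],[.5,99.5]))
    ex=np.array([np.cos(yaw),np.sin(yaw)]);ey=np.array([-ex[1],ex[0]])
    a=(X[:,:2]-mid)@ex;b=(X[:,:2]-mid)@ey
    for t in ("index_tip","vent_index"):
      for r in eyes.outline_of(t,p)[:1]:
        Y,_,_=cloud(p,r["region"]);A=(Y[:,:2]-mid)@ex-.135;B=(Y[:,:2]-mid)@ey
        k=(B>.10)&(B<.14)&(A>-.15)&(A<.0)&(Y[:,2]>.08)
        q=np.stack([A[k],Y[k,2]-.085],1).astype(np.float32);L=cv2.fitLine(q,cv2.DIST_HUBER,0,.001,.001).ravel()
        print(t,k.sum(),"slope",np.arctan(-L[1]/L[0]),"pt",L[2:],"polar",np.median(np.arctan2(q[:,1],-q[:,0])[np.hypot(*q.T)>.06]),np.hypot(*q.T).max(),"B",np.median(B[k]))
    m=(X[:,2]>.11)&(X[:,2]<.192)&(np.hypot(X[:,0]-.518,X[:,1]+.235)<.03)
    for lo,hi in((.1,.15),(.16,.192)):
        k=m&(X[:,2]>lo)&(X[:,2]<hi);print("bottle",lo,k.sum(),X[k].mean(0).round(4),np.percentile(X[k],[2,98],axis=0).round(4).tolist())
E
```

```text
top bar 154 0.08883301592463322 [ 0.4531 -0.2133] yaw -0.18143758 top z 0.13780267396253607
lid a [-0.01922665  0.13713719] b [-0.09431562  0.09366998]
lid a [-0.04554331  0.16049889] b [-0.10267528  0.08648123]
vent_index 75 slope 0.638906 pt [-0.08685419  0.0714513 ] polar 0.6839012 0.14718285 B 0.11998528683029286
bottle 0.1 59 [ 0.5153 -0.2285  0.1315] [[0.5052, -0.2466, 0.1103], [0.5304, -0.2201, 0.1436]]
bottle 0.16 34 [ 0.5169 -0.2329  0.1728] [[0.5098, -0.2387, 0.1602], [0.5258, -0.2268, 0.1886]]
side bar 213 0.09096157384688935 [ 0.4551 -0.2146] yaw -0.187558 top z 0.13761028211060206
lid a [-0.02001249  0.13688179] b [-0.09387608  0.09444581]
lid a [-0.04928789  0.16582204] b [-0.10344962  0.08846509]
index_tip 376 slope 0.6603289 pt [-0.06476557  0.05201432] polar 0.67170703 0.14930086 B 0.12110979799690627
vent_index 404 slope 0.67253244 pt [-0.06133169  0.04920732] polar 0.6746376 0.14930086 B 0.12099674381814385
bottle 0.1 240 [ 0.5202 -0.2438  0.1302] [[0.5073, -0.2498, 0.1106], [0.5334, -0.2332, 0.1482]]
bottle 0.16 96 [ 0.5192 -0.2378  0.1721] [[0.5108, -0.2442, 0.1602], [0.5279, -0.2303, 0.1893]]
```

Emit:
{"method": "apply_moves", "body": {"plan": [[0.06,0.02,-0.011,-0.02,-0.1],[0.06,0.055,-0.031,-0.03,-0.2],[0.06,0.09,-0.051,-0.03,-0.3],[0.06,0.125,-0.071,-0.03,-0.4],[0.06,0.16,-0.091,-0.03,-0.5],[0.06,0.195,-0.111,-0.03,-0.6],[0.06,0.23,-0.131,-0.03,-0.7],[0.06,0.265,-0.151,-0.03,-0.8],[0.06,0.3,-0.171,-0.03,-0.9],[0.06,0.335,-0.191,-0.03,-1.0],[0.06,0.36,-0.206,-0.03,-1.07],[0.06,0.38,-0.217,-0.03,-1.07]]}}

```text
t: 5.2
tool_pos: [0.4887, -0.2685, 0.4349]
tool_rot: [2.414, 2.01, 0.001]
contact_force: [0.6, -0.1, 0.2]
opening: 0.0604
grip_force: 0.0
```

Emit:
{"method": "apply_moves", "body": {"plan": [[0.06,0.02,0.012,0,0],[0.06,0.039,0.024,0,0],[0.06,0.039,0.024,0.03,0],[0.06,0.039,0.024,0.05,0],[0.06,0.039,0.024,0.05,0]]}}

```text
t: 5.62
tool_pos: [0.5174, -0.2358, 0.3794]
tool_rot: [-2.412, -2.0, 0.004]
contact_force: [-0.3, 0.5, -1.7]
opening: 0.0602
grip_force: 0.0
```

Run:
```python
from h import *
p=eyes.get_image("side");cv2.imwrite("pics/s2.png",cv2.resize(p["img"][170:380,250:450],None,fx=2.8,fy=2.8));o=telemetry.get_obs();print(o["tool_pos"],o["t"])
g=o["tool_pos"]-[0,0,.1547]
print(proj(p,g),proj(p,[[.5195,-.2345,.19]]), (proj(p,g)-[250,170])*2.8)
```

```text
[ 0.51771146 -0.23629292  0.3818695 ] 5.6667
[[337.59973038 268.80158858]] [[338.01124903 283.67886039]] [[245.27924507 276.64444804]]
```

View pics/s2.png

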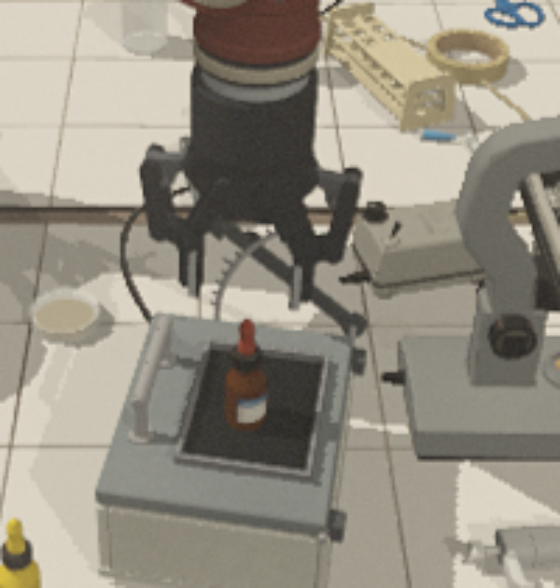

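The close crop shows the brown bottle with its red bulb at (246,375), centred between the open fingers. The yellow one is at (15,560), clear of the gripper.

Emit:
{"method": "apply_moves", "body": {"plan": [[0.06,0.001,0.001,0.03,0],[0.06,0.001,0.001,0.06,0],[0.06,0.001,0.001,0.078,0],[0.06,0.001,0.001,0.086,0],[0.06,0.001,0.001,0.086,0]]}}

```text
t: 6.08
tool_pos: [0.519, -0.2362, 0.2978]
tool_rot: [-2.418, -2.002, 0.001]
contact_force: [-0.4, 0.2, 0.9]
opening: 0.06
grip_force: 0.0
```

Emit:
{"method": "apply_moves", "body": {"plan": [[0.02,0,0,0,0],[0.02,0,0,0,0],[0.02,0,0,0,0],[0.02,0,0,0,0],[0.02,0,0,0,0],[0.02,0,0,0,0]], "newtons": 25}}

```text
t: 6.58
tool_pos: [0.5201, -0.2366, 0.3013]
tool_rot: [2.416, 2.002, 0.002]
contact_force: [-0.6, -0.3, 5.9]
opening: 0.0265
grip_force: 24.7
```

Emit:
{"method": "apply_moves", "body": {"plan": [[0.05,0,0,0,0],[0.05,0,0,0,0],[0.05,0,0,0,0],[0.05,0,0,0,0]]}}

```text
t: 6.92
tool_pos: [0.5192, -0.236, 0.2983]
tool_rot: [-2.419, -2.004, 0.0]
contact_force: [0.0, 0.8, 0.0]
opening: 0.0501
grip_force: 0.0
```

Run:
```python
from h import *
p=eyes.get_image("side");cv2.imwrite("pics/s3.png",cv2.resize(p["img"][210:360,260:410],None,fx=4,fy=4));o=telemetry.get_obs();print(o["tool_pos"],o["contact_force"],o["opening"],o["t"])
X,u,v=cloud(p)
m=(np.hypot(X[:,0]-.518,X[:,1]+.235)<.022)&(X[:,2]>.105)&(X[:,2]<.2)&(abs(X[:,0]-.52)<.017)
for a in np.arange(.105,.2,.01):
    k=m&(abs(X[:,2]-a-.005)<.005);print(a.round(3),k.sum(),X[k].min(0).round(3) if k.any() else '',X[k].max(0).round(3) if k.any() else '')
```

```text
[ 0.51924188 -0.23598666  0.29828613] [ 0.41931841 -0.54478155 -0.16224044] 0.05001444244977155 6.9667
0.105 48 [ 0.508 -0.25   0.105] [ 0.535 -0.237  0.115]
0.115 61 [ 0.507 -0.251  0.115] [ 0.535 -0.236  0.125]
0.125 62 [ 0.507 -0.25   0.125] [ 0.535 -0.233  0.135]
0.135 83 [ 0.509 -0.248  0.135] [ 0.535 -0.231  0.145]
0.145 35 [ 0.513 -0.244  0.146] [ 0.532 -0.234  0.155]
0.155 61 [ 0.513 -0.244  0.155] [ 0.532 -0.227  0.165]
0.165 26 [ 0.516 -0.24   0.166] [ 0.528 -0.232  0.174]
0.175 28 [ 0.518 -0.24   0.175] [ 0.527 -0.233  0.185]
0.185 6 [ 0.52  -0.239  0.185] [ 0.523 -0.235  0.189]
0.195 12 [ 0.504 -0.249  0.197] [ 0.53  -0.243  0.2  ]
```

View pics/s3.png

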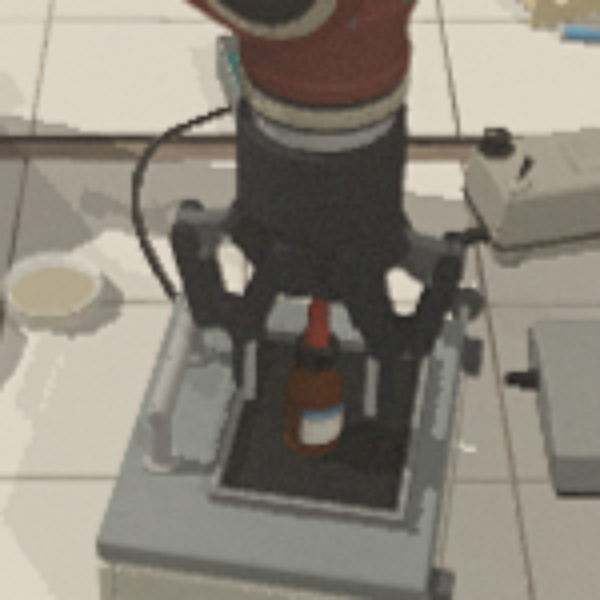

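The bottle (318,400) is still upright. The first grip landed on its shoulder, so I'll go 6 mm lower.

Emit:
{"method": "apply_moves", "body": {"plan": [[0.05,0,0.001,0.006,0],[0.05,0,0.001,0.006,0],[0.035,0,0.001,0.006,0],[0.02,0,0.001,0.006,0],[0.02,0,0.001,0.006,0],[0.02,0,0.001,0.006,0],[0.02,0,0.001,0.006,0],[0.02,0,0.001,0.006,0]], "newtons": 25}}

```text
t: 7.63
tool_pos: [0.5203, -0.2363, 0.2927]
tool_rot: [2.419, 2.004, -0.0]
contact_force: [1.1, -0.6, -1.0]
opening: 0.0272
grip_force: 26.1
```

Emit:
{"method": "apply_moves", "body": {"plan": [[0.02,0,0,-0.005,0],[0.02,0,0,-0.015,0],[0.02,0,0,-0.03,0],[0.02,0,0,-0.05,0],[0.02,0,0,-0.072,0],[0.02,0,0,-0.094,0],[0.02,0,0,-0.116,0],[0.02,0,0,-0.138,0],[0.02,0,0,-0.155,0],[0.02,0,0,-0.165,0],[0.02,0,0,-0.17,0],[0.02,0,0,-0.17,0]]}}

```text
t: 8.63
tool_pos: [0.5204, -0.2363, 0.4644]
tool_rot: [2.417, 2.003, 0.001]
contact_force: [-0.4, -0.1, -1.0]
opening: 0.0271
grip_force: 26.1
```

Run:
```python
from h import *
p=eyes.get_image("side");cv2.imwrite("pics/s4.png",cv2.resize(p["img"][120:360,240:420],None,fx=2.5,fy=2.5));o=telemetry.get_obs();print(o["tool_pos"],o["contact_force"],o["opening"],o["t"])
d=(np.array([.511,.189])-o["tool_pos"][:2]);a=2*np.arctan2(*(o["tool_rot"][[1,0]]));print(a,d@[np.cos(a),np.sin(a)],d@[np.sin(a),-np.cos(a)])
```

```text
[ 0.52029335 -0.23626112  0.46278718] [ 0.25741337  0.37014231 -0.31903994] 0.02736231199351367 8.6833
1.38378496582553 0.41611853826279377 -0.08819722598909777
```

View pics/s4.png

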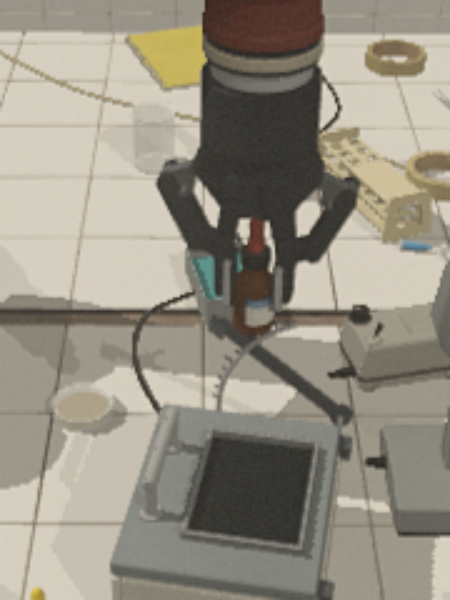

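The bottle is held upright at (255,300) and the lid tray is empty. Next I carry it to the tin.

Emit:
{"method": "apply_moves", "body": {"plan": [[0.02,0.008,-0.002,0,0],[0.02,0.024,-0.005,0,0],[0.02,0.048,-0.01,0,0],[0.02,0.078,-0.016,0,0],[0.02,0.108,-0.023,0,0],[0.02,0.138,-0.029,0,0],[0.02,0.168,-0.036,0,0],[0.02,0.198,-0.042,0,0],[0.02,0.228,-0.048,0,0],[0.02,0.258,-0.055,0,0],[0.02,0.288,-0.061,0,0],[0.02,0.318,-0.067,0,0]]}}

```text
t: 9.68
tool_pos: [0.5128, 0.0905, 0.4609]
tool_rot: [-2.417, -2.003, 0.003]
contact_force: [0.3, 0.0, -0.5]
opening: 0.0272
grip_force: 26.1
```

Emit:
{"method": "apply_moves", "body": {"plan": [[0.02,0.028,-0.006,0,0],[0.02,0.052,-0.011,0,0],[0.02,0.072,-0.015,0,0],[0.02,0.086,-0.018,0,0],[0.02,0.094,-0.02,0,0],[0.02,0.098,-0.021,0,0],[0.02,0.098,-0.021,0,0],[0.02,0.098,-0.021,0,0]]}}

```text
t: 10.35
tool_pos: [0.5112, 0.1885, 0.4622]
tool_rot: [-2.419, -2.004, 0.002]
contact_force: [0.6, 0.6, -0.1]
opening: 0.0275
grip_force: 26.1
```

Run:
```python
from h import *
p=eyes.get_image("side");cv2.imwrite("pics/s5.png",cv2.resize(p["img"][90:290,240:420],None,fx=3,fy=3));o=telemetry.get_obs();print(o["tool_pos"],o["contact_force"],o["opening"],o["t"])
X,u,v=cloud(p)
k=(u>309)&(u<353)&(v>212)&(v<254)&(X[:,2]>.012)&(X[:,2]<.045);print(rect(X[k]),k.sum())
g=o["tool_pos"][:2]
k=(np.hypot(X[:,0]-g[0],X[:,1]-g[1])<.03)&(abs(X[:,0]-g[0])<.018)&(X[:,2]<.35)&(X[:,2]>.1)
for a in np.arange(.22,.35,.01):
    j=k&(abs(X[:,2]-a-.005)<.005);print(a.round(3),j.sum(),X[j].min(0).round(3) if j.any() else '',X[j].max(0).round(3) if j.any() else '')
```

```text
[0.51126038 0.18822679 0.46238168] [-0.38725626 -0.44914222 -0.63123136] 0.027605279430736138 10.4
(array([512.9, 189.1]), array([ 71.4, 120.2]), 12.3) 741
0.22 0  
0.23 0  
0.24 0  
0.25 0  
0.26 9 [0.504 0.176 0.267] [0.527 0.188 0.27 ]
0.27 45 [0.499 0.172 0.27 ] [0.527 0.189 0.28 ]
0.28 42 [0.499 0.172 0.28 ] [0.527 0.187 0.29 ]
0.29 57 [0.494 0.17  0.29 ] [0.529 0.19  0.3  ]
0.3 64 [0.494 0.169 0.3  ] [0.528 0.195 0.31 ]
0.31 54 [0.494 0.169 0.31 ] [0.528 0.192 0.32 ]
0.32 57 [0.494 0.17  0.32 ] [0.528 0.198 0.33 ]
0.33 44 [0.494 0.169 0.33 ] [0.528 0.197 0.34 ]
0.34 36 [0.494 0.172 0.341] [0.527 0.197 0.35 ]
```

View pics/s5.png

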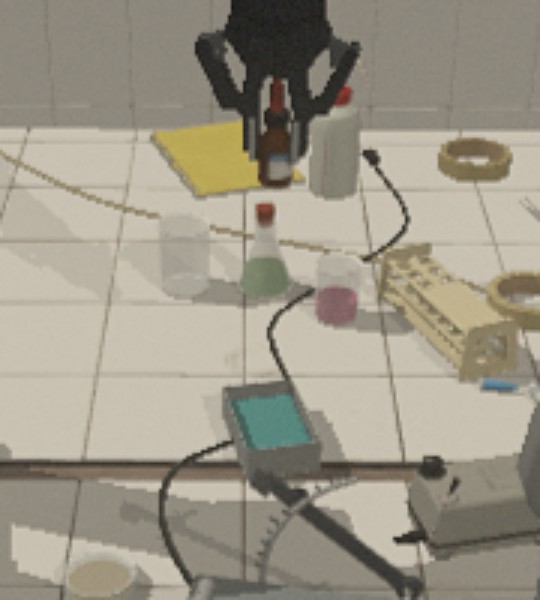

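Bottle upright at (275,150), above the tin at (270,425). Now I lower it.

Emit:
{"method": "apply_moves", "body": {"plan": [[0.02,0,0,0.01,0],[0.02,0,0,0.035,0],[0.02,0,0,0.065,0],[0.02,0,0,0.095,0],[0.02,0,0,0.125,0],[0.02,0,0,0.155,0],[0.02,0,0,0.185,0],[0.02,0,0,0.21,0],[0.02,0,0,0.226,0],[0.02,0,0,0.235,0],[0.02,0,0,0.239,0],[0.02,0,0,0.239,0]]}}

```text
t: 11.4
tool_pos: [0.5111, 0.1884, 0.223]
tool_rot: [-2.419, -2.003, 0.002]
contact_force: [0.2, -0.4, -0.8]
opening: 0.0271
grip_force: 26.1
```

Emit:
{"method": "apply_moves", "body": {"plan": [[0.02,0,0,0.002,0],[0.02,0,0,0.004,0],[0.02,0,0,0.006,0],[0.02,0,0,0.006,0],[0.02,0,0,0.006,0]]}}

```text
t: 11.82
tool_pos: [0.5114, 0.1889, 0.2181]
tool_rot: [2.419, 2.004, 0.001]
contact_force: [0.3, 0.9, -0.9]
opening: 0.0273
grip_force: 26.1
```

Emit:
{"method": "apply_moves", "body": {"plan": [[0.02,0,0,0.001,0],[0.02,0,0,0.002,0],[0.02,0,0,0.002,0],[0.02,0,0,0.002,0]]}}

```text
t: 12.15
tool_pos: [0.5113, 0.1888, 0.2158]
tool_rot: [2.419, 2.004, 0.0]
contact_force: [-0.4, -0.0, -0.5]
opening: 0.027
grip_force: 26.1
```

Emit:
{"method": "apply_moves", "body": {"plan": [[0.02,0,0,0.001,0],[0.02,0,0,0.001,0],[0.02,0,0,0.002,0],[0.02,0,0,0.002,0]]}}

```text
t: 12.48
tool_pos: [0.5117, 0.189, 0.2156]
tool_rot: [-2.419, -2.004, 0.001]
contact_force: [-5.5, -1.0, 10.7]
opening: 0.0273
grip_force: 27.5
```

Emit:
{"method": "apply_moves", "body": {"plan": [[0.02,0,0,-0.001,0],[0.02,0,0,-0.001,0],[0.032,0,0,-0.001,0],[0.045,0,0,-0.001,0],[0.055,0,0,-0.001,0],[0.055,0,0,-0.001,0],[0.055,0,0,-0.02,0],[0.055,0,0,-0.05,0],[0.055,0,0,-0.08,0],[0.055,0,0,-0.115,0],[0.055,0,0,-0.15,0],[0.055,0,0,-0.185,0]]}}

```text
t: 13.48
tool_pos: [0.5109, 0.1887, 0.3999]
tool_rot: [-2.419, -2.004, 0.001]
contact_force: [0.5, 0.2, -0.5]
opening: 0.0552
grip_force: 0.0
```

Run:
```python
from h import *
p=eyes.get_image("side");cv2.imwrite("pics/s6.png",cv2.resize(p["img"][150:290,260:420],None,fx=3,fy=3));o=telemetry.get_obs();print(o["tool_pos"],o["contact_force"],o["opening"],o["t"])
X,u,v=cloud(p);g=np.array([.511,.189])
k=(np.hypot(X[:,0]-g[0],X[:,1]-g[1])<.03)&(X[:,2]<.13)
for a in np.arange(.02,.13,.015):
    j=k&(abs(X[:,2]-a-.0075)<.0075);print(a.round(3),j.sum(),X[j].min(0).round(3) if j.any() else '',X[j].max(0).round(3) if j.any() else '')
d=(np.array([.454,-.214])-o["tool_pos"][:2]);a=2*np.arctan2(*(o["tool_rot"][[1,0]]));print(a,d@[np.cos(a),np.sin(a)],d@[np.sin(a),-np.cos(a)])
```

```text
[0.51249083 0.18914913 0.40911825] [2.07962052 1.07696285 5.10682261] 0.054831081132145035 13.5333
0.02 89 [0.483 0.161 0.02 ] [0.539 0.211 0.035]
0.035 44 [0.502 0.173 0.036] [0.527 0.186 0.05 ]
0.05 57 [0.502 0.172 0.05 ] [0.527 0.194 0.065]
0.065 35 [0.505 0.178 0.065] [0.524 0.19  0.08 ]
0.08 32 [0.504 0.178 0.081] [0.524 0.198 0.095]
0.095 19 [0.51  0.183 0.096] [0.518 0.193 0.109]
0.11 3 [0.512 0.185 0.11 ] [0.518 0.189 0.111]
0.125 0  
1.3838860332099363 -0.40699650007737787 0.017442640579642333
```

View pics/s6.png

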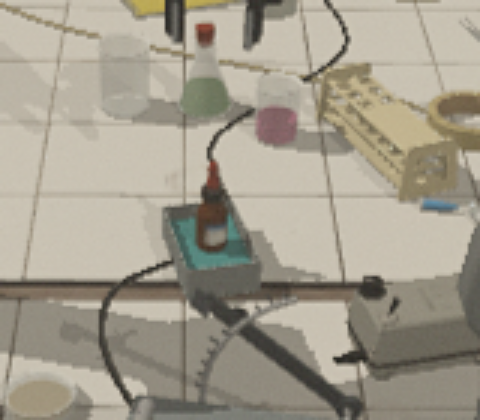

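The bottle stands upright in the tin at (212,220). Next is the bar.

Emit:
{"method": "apply_moves", "body": {"plan": [[0.055,-0.02,0.001,-0.02,0],[0.05,-0.057,0.003,-0.03,0],[0.05,-0.095,0.004,-0.03,0],[0.05,-0.13,0.006,-0.03,0],[0.05,-0.165,0.007,-0.03,0],[0.05,-0.2,0.009,-0.03,0],[0.05,-0.235,0.01,-0.03,0],[0.05,-0.27,0.012,-0.03,0],[0.05,-0.305,0.013,-0.03,0],[0.05,-0.34,0.015,-0.03,0],[0.05,-0.375,0.016,-0.03,0],[0.05,-0.395,0.017,-0.03,0]]}}

```text
t: 14.53
tool_pos: [0.4536, -0.2053, 0.4282]
tool_rot: [2.421, 2.001, -0.001]
contact_force: [0.1, 0.1, 0.3]
opening: 0.0502
grip_force: 0.0
```

Emit:
{"method": "apply_moves", "body": {"plan": [[0.05,-0.01,0,0,0],[0.05,-0.012,0,0.03,0],[0.05,-0.012,0,0.06,0],[0.05,-0.012,0,0.08,0],[0.05,-0.012,0,0.08,0],[0.05,-0.012,0,0.08,0]]}}

```text
t: 15.03
tool_pos: [0.4521, -0.2135, 0.3474]
tool_rot: [-2.416, -2.003, 0.001]
contact_force: [0.4, 0.1, 0.1]
opening: 0.0502
grip_force: 0.0
```

Run:
```python
from h import *
p=eyes.get_image("side");cv2.imwrite("pics/s7.png",cv2.resize(p["img"][190:370,260:420],None,fx=3,fy=3));o=telemetry.get_obs();print(o["tool_pos"],o["contact_force"],o["opening"],o["t"])
for t in("top","side"):
    p=eyes.get_image(t);X,u,v=cloud(p)
    bar=X[(X[:,2]>.122)&(X[:,2]<.142)&(np.hypot(X[:,0]-.455,X[:,1]+.216)<.055)]
    if len(bar)<30: continue
    l=cv2.fitLine(bar[:,:2].astype(np.float32),cv2.DIST_HUBER,0,.001,.001).ravel();d=l[:2]*np.sign(l[1]);s=(bar[:,:2]-l[2:])@d;print(t,len(bar),l[2:]+d*(np.percentile(s,1)+np.percentile(s,99))/2,np.ptp(s))
d=(np.array([.454,-.214])-o["tool_pos"][:2]);a=2*np.arctan2(*(o["tool_rot"][[1,0]]));print(a,d@[np.cos(a),np.sin(a)],d@[np.sin(a),-np.cos(a)])
```

```text
[ 0.45258784 -0.21391106  0.34933829] [0.66048659 0.07386503 0.16179855] 0.05000934928809465 15.0833
side 211 [ 0.45546206 -0.21349132] 0.0904634155641657
1.3845079279014105 0.00017414844924243812 0.0014041989159572438
```

View pics/s7.png

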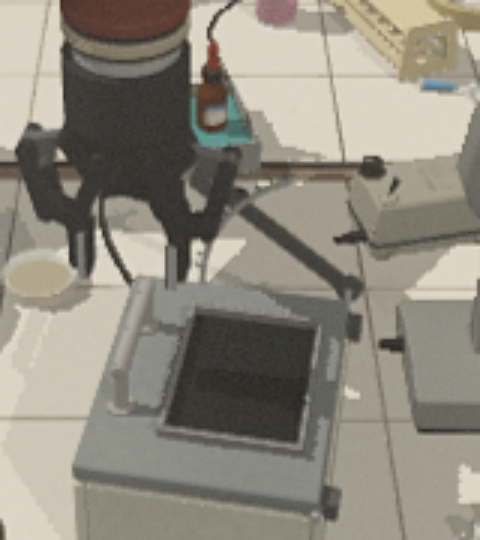

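The bar (130,345) lies straight under the fingers, so I descend and grip it.

Emit:
{"method": "apply_moves", "body": {"plan": [[0.05,0,0.002,0.02,0],[0.05,0,0.002,0.045,0],[0.05,0,0.002,0.06,0],[0.05,0,0.002,0.064,0],[0.05,0,0.002,0.064,0]]}}

```text
t: 15.6
tool_pos: [0.4544, -0.2145, 0.2849]
tool_rot: [-2.419, -2.004, 0.0]
contact_force: [-0.4, 0.4, 0.2]
opening: 0.0499
grip_force: 0.0
```

Emit:
{"method": "apply_moves", "body": {"plan": [[0.03,0,0,0,0],[0.015,0,0,0,0],[0.0,0,0,0,0],[0.0,0,0,0,0],[0.0,0,0,0,0],[0.0,0,0,0,0],[0.0,0,0,0,0],[0.0,0,0,0,0]], "newtons": 50}}

```text
t: 16.27
tool_pos: [0.4531, -0.2147, 0.2865]
tool_rot: [-2.415, -2.002, 0.008]
contact_force: [-14.0, 3.0, 12.1]
opening: 0.0101
grip_force: 48.8
```

Emit:
{"method": "apply_moves", "body": {"plan": [[0.0,0,-0.001,-0.001,0],[0.0,0,0.0,-0.004,0],[0.0,0,0.001,-0.008,0],[0.0,0,0.0032,-0.012,0],[0.0,0,0.005,-0.0158,0],[0.0,0,0.007,-0.0197,0],[0.0,0,0.009,-0.0235,0],[0.0,0,0.0112,-0.0272,0],[0.0,0,0.0134,-0.0308,0],[0.0,0,0.0158,-0.0344,0],[0.0,0,0.0182,-0.0379,0],[0.0,0,0.0182,-0.0379,0]]}}

```text
t: 17.27
tool_pos: [0.4706, -0.218, 0.3226]
tool_rot: [-2.413, -1.999, 0.011]
contact_force: [-15.5, 0.4, 3.1]
opening: 0.0102
grip_force: 48.9
```

Emit:
{"method": "apply_moves", "body": {"plan": [[0.0,0,0.0014,-0.0041,0],[0.0,0,0.0042,-0.0077,0],[0.0,0,0.007,-0.011,0],[0.0,0,0.0099,-0.0143,0],[0.0,0,0.0129,-0.0174,0],[0.0,0,0.0159,-0.0204,0],[0.0,0,0.0191,-0.0233,0],[0.0,0,0.0223,-0.0261,0],[0.0,0,0.0256,-0.0288,0],[0.0,0,0.029,-0.0315,0],[0.0,0,0.0335,-0.0345,0],[0.0,0,0.0335,-0.0345,0]]}}

```text
t: 18.27
tool_pos: [0.5041, -0.2244, 0.3601]
tool_rot: [-2.415, -2.001, 0.009]
contact_force: [-18.0, 3.8, 12.3]
opening: 0.01
grip_force: 49.4
```

```bash
cat > m.py <<'E'
from h import *
yaw=-.185;ex=np.array([np.cos(yaw),np.sin(yaw)]);ey=np.array([-ex[1],ex[0]]);mid=np.array([.4545,-.214])
o=telemetry.get_obs();print(o["tool_pos"],o["contact_force"],o["opening"],o["t"])
g=o["tool_pos"]-[0,0,.1547];A=(g[:2]-mid)@ex-.135;print("angle from tool",np.arctan2(g[2]-.085,-A)-.328,"r",np.hypot(A,g[2]-.085))
for n in("side","top"):
    p=eyes.get_image(n);cv2.imwrite(f"pics/m_{n}.png",cv2.resize(p["img"][190:370,260:420],None,fx=3,fy=3)) if n=="side" else 0
    X,u,v=cloud(p);A=(X[:,:2]-mid)@ex-.135;B=(X[:,:2]-mid)@ey;Z=X[:,2]-.085
    # tray floor / lid top, and the index strip, by robust line in the hinge-normal plane
    for nm,k in(("floor",(abs(B)<.05)&(A<-.03)&(A>-.09)),("side margins",(abs(B)>.066)&(abs(B)<.09)&(A<-.02)&(A>-.12)),("index",(B>.114)&(B<.128)&(A<-.03)&(A>-.125))):
        th=np.arctan2(Z,-A);k=k&(th>.3)&(th<1.1)
        q=np.stack([A[k],Z[k]],1).astype(np.float32)
        if len(q)<15: print(n,nm,len(q));continue
        for _ in range(4):
            L=cv2.fitLine(q,cv2.DIST_HUBER,0,.001,.001).ravel();dist=(q-L[2:])@np.array([-L[1],L[0]]);q2=q[abs(dist)<.005]
            if len(q2)>15:q=q2
        h=L[2:]@np.array([L[1],-L[0]])*np.sign(-L[0]);print(n,nm,len(q),"slope",np.arctan(-L[1]/L[0]).round(4),"offset from hinge",h.round(4))
E
python3 m.py
```

```text
[ 0.50407836 -0.22440089  0.36006292] [-17.99855947   3.77363356  12.33205333] 0.009974400294106603 18.2667
angle from tool 0.6315108737897266 r 0.14697925421660535
side floor 448 slope 1.0804 offset from hinge -0.0201
side side margins 748 slope 0.6163 offset from hinge 0.0117
side index 64 slope 0.8223 offset from hinge -0.0078
top floor 150 slope 0.6496 offset from hinge 0.0082
top side margins 402 slope 0.6175 offset from hinge 0.0099
top index 73 slope 0.6271 offset from hinge 0.0071
```

View pics/m_side.png

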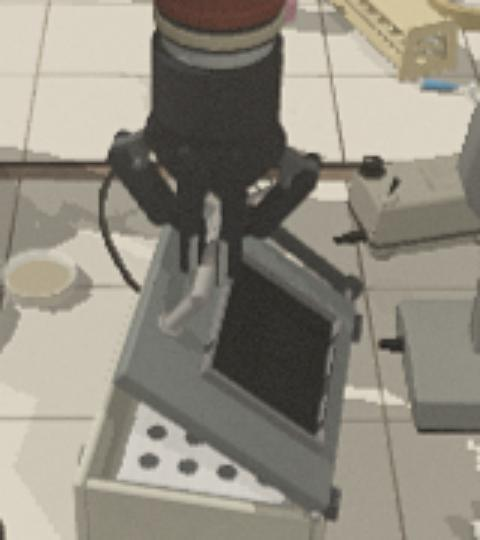

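The lid is up (plate edge from (120,380) to (335,500)), gripped at the bar (205,250). Its angle is about 0.62. I'll refine the index angle from the first pictures, where the arm shows fully.

```bash
cat > idx.py <<'E'
from h import *
from scipy.optimize import minimize
yaw=-.185;mid=np.array([.4545,-.214])
ex=np.array([np.cos(yaw),np.sin(yaw),0]);ey=np.array([-ex[1],ex[0],0]);H=np.r_[mid,.085]+.135*ex
for n in("side","top"):
    p=eyes.get_image(n);g=cv2.GaussianBlur(cv2.cvtColor(cv2.imread(f"pics/{n}0.png"),6),(0,0),.6).astype(np.float32)
    if n=="top": continue
    s,w=np.meshgrid(np.linspace(.03,.138,110),[-.0035,0,.0035]);so,wo=np.meshgrid(np.linspace(.03,.138,110),[-.0105,.0105])
    def smp(th,dx,dz,s,w,b=.121):
        e=-np.cos(th)*ex+np.array([0,0,np.sin(th)]);nn=np.sin(th)*ex+np.array([0,0,np.cos(th)])
        X=H+dx*ex+np.array([0,0,dz])+b*ey+s.ravel()[:,None]*e+w.ravel()[:,None]*nn
        q=proj(p,X).astype(np.float32);return cv2.remap(g,q[:,:1],q[:,1:],1).mean()
    f=lambda v:smp(v[0],v[1]/100,v[2]/100,s,w)-.5*smp(v[0],v[1]/100,v[2]/100,so,wo)
    for t in np.arange(.56,.8,.02): print(n,t.round(2),round(f([t,0,0]),1),end="; ")
    for t0 in(.62,.68,.72):
        r=minimize(lambda v:f(v)+10*(v[1]**2+v[2]**2)*5,[t0,0,0],method="Nelder-Mead",options=dict(initial_simplex=[[t0,0,0],[t0+.05,0,0],[t0,.3,0],[t0,0,.3]]));print(r.x,r.fun)
    # dark pixel centreline: for each image column the dark run's centre, cast onto the plane of the strip
    e=lambda th:-np.cos(th)*ex+np.array([0,0,np.sin(th)])
    pts=[]
    for r_ in np.linspace(.04,.132,60):
        c=proj(p,H+.121*ey+r_*e(.665))[0];a=proj(p,H+.121*ey+r_*e(.665)+.02*(np.sin(.665)*ex+np.array([0,0,np.cos(.665)])))[0]-c
        k=np.linspace(-1,1,81);q=(c+k[:,None]*a).astype(np.float32);pr=cv2.remap(g,q[:,:1],q[:,1:],1).ravel()
        wt=np.clip(np.percentile(pr,70)-10-pr,0,None)*(abs(k)<.7);pts.append([r_,(wt*k).sum()/wt.sum()*.02])
    pts=np.array(pts,np.float32);L=cv2.fitLine(pts,cv2.DIST_HUBER,0,.001,.001).ravel();print("centreline angle",.665+np.arctan(L[1]/L[0]),"offset at r=.09",L[3]+(.09-L[2])*L[1]/L[0])
E
python3 idx.py
```

```text
side 0.56 83.4; side 0.58 65.4; side 0.6 44.7; side 0.62 23.9; side 0.64 4.8; side 0.66 -9.2; side 0.68 -14.0; side 0.7 -8.5; side 0.72 5.2; side 0.74 21.9; side 0.76 39.5; side 0.78 55.6; [0.67476191 0.05613517 0.00079483] -14.230937481750551
[0.67433659 0.06425458 0.00246789] -14.240505651817276
[0.67437301 0.05671277 0.00114893] -14.238866840697069
centreline angle 0.68310946 offset at r=.09 0.0016673522
```

Emit:
{"method": "apply_moves", "body": {"plan": [[0.0,0,0.001,-0.001,0],[0.0,0,0.002,-0.002,0],[0.0,0,0.003,-0.003,0],[0.0,0,0.004,-0.004,0],[0.0,0,0.005,-0.005,0],[0.0,0,0.0053,-0.0054,0],[0.0,0,0.0053,-0.0054,0],[0.0,0,0.0053,-0.0054,0]]}}

```text
t: 19.13
tool_pos: [0.5091, -0.2253, 0.3641]
tool_rot: [-2.416, -2.001, 0.008]
contact_force: [-13.9, 2.1, 6.2]
opening: 0.0097
grip_force: 48.8
```

```bash
python3 m.py; python3 m.py | grep margins; python3 m.py | grep margins
```

```text
[ 0.50913612 -0.22532068  0.36407249] [-13.85267218   2.11931753   6.20478218] 0.009698399200590579 19.1333
angle from tool 0.6756800593835901 r 0.14745623138682717
side floor 462 slope 1.139 offset from hinge -0.0228
side side margins 718 slope 0.659 offset from hinge 0.0118
side index 74 slope 0.6781 offset from hinge -0.0012
top floor 142 slope 0.6741 offset from hinge 0.0098
top side margins 410 slope 0.657 offset from hinge 0.0103
top index 76 slope 0.6267 offset from hinge 0.0069
side side margins 718 slope 0.6611 offset from hinge 0.0116
top side margins 401 slope 0.6606 offset from hinge 0.0101
side side margins 708 slope 0.6579 offset from hinge 0.012
top side margins 408 slope 0.6569 offset from hinge 0.0103
```

Emit:
{"method": "apply_moves", "body": {"plan": [[0.0,0,0.001,-0.0007,0],[0.0,0,0.002,-0.0014,0],[0.0,0,0.002,-0.0014,0],[0.0,0,0.002,-0.0014,0],[0.0,0,0.002,-0.0014,0]]}}

```text
t: 19.85
tool_pos: [0.5111, -0.2257, 0.3654]
tool_rot: [-2.416, -2.001, 0.008]
contact_force: [-13.3, 1.6, 6.2]
opening: 0.0098
grip_force: 48.9
```

```bash
python3 m.py|grep -v floor; python3 m.py | grep margins
python3 - <<'E'
from h import *
yaw=-.185;mid=np.array([.4545,-.214])
ex=np.array([np.cos(yaw),np.sin(yaw),0]);ey=np.array([-ex[1],ex[0],0]);H=np.r_[mid,.085]+.135*ex;uz=np.array([0,0,1.])
p=eyes.get_image("side");g=cv2.GaussianBlur(cv2.cvtColor(p["img"],6),(0,0),.6).astype(np.float32)
def val(th,P3):
    lx=np.cos(th)*ex-np.sin(th)*uz;lz=np.sin(th)*ex+np.cos(th)*uz
    q=proj(p,H+P3[:,:1]*lx+P3[:,1:2]*ey+P3[:,2:]*lz).astype(np.float32);return cv2.remap(g,q[:,:1],q[:,1:],1).mean()
a=np.linspace(-.15,-.03,80);o=np.ones(80)
for th in np.arange(.58,.77,.01):
    # lower (-3) and upper (12) edges of the near side face, tray far-left edge
    f=lambda z:val(th,np.c_[a,-.095*o,z*o])
    print(th.round(2),[round(f(z),1) for z in(-.009,-.006,0.,.004,.008)],"lower edge",round(abs(f(-.0055)-f(-.0005)),1))
E
```

```text
[ 0.51108664 -0.22569294  0.36538006] [-13.25356702   1.64045074   6.23323121] 0.00984567711502898 19.85
angle from tool 0.6917967126707816 r 0.1475115249868268
side side margins 694 slope 0.6762 offset from hinge 0.0118
side index 86 slope 0.6697 offset from hinge 0.0017
top side margins 406 slope 0.6738 offset from hinge 0.0104
top index 71 slope 0.627 offset from hinge 0.0071
side side margins 708 slope 0.6762 offset from hinge 0.0118
top side margins 403 slope 0.6795 offset from hinge 0.0098
0.58 [np.float32(162.6), np.float32(162.4), np.float32(165.0), np.float32(157.0), np.float32(134.3)] lower edge 2.6
0.59 [np.float32(162.3), np.float32(163.5), np.float32(164.9), np.float32(155.0), np.float32(127.8)] lower edge 1.4
0.6 [np.float32(162.5), np.float32(164.6), np.float32(164.5), np.float32(152.1), np.float32(120.5)] lower edge 0.1
0.61 [np.float32(163.2), np.float32(165.6), np.float32(164.0), np.float32(147.7), np.float32(113.0)] lower edge 1.2
0.62 [np.float32(164.3), np.float32(166.3), np.float32(163.3), np.float32(141.6), np.float32(105.5)] lower edge 2.3
0.63 [np.float32(165
[... 1007 characters left out ...]
ge 50.4
0.72 [np.float32(165.4), np.float32(156.8), np.float32(100.0), np.float32(94.5), np.float32(101.7)] lower edge 50.2
0.73 [np.float32(163.7), np.float32(150.0), np.float32(97.3), np.float32(95.8), np.float32(103.6)] lower edge 46.0
0.74 [np.float32(161.0), np.float32(141.9), np.float32(96.0), np.float32(97.7), np.float32(105.0)] lower edge 39.8
0.75 [np.float32(156.6), np.float32(133.8), np.float32(95.6), np.float32(99.6), np.float32(106.1)] lower edge 32.8
0.76 [np.float32(151.0), np.float32(126.7), np.float32(96.3), np.float32(101.2), np.float32(106.9)] lower edge 25.7
0.77 [np.float32(144.8), np.float32(120.5), np.float32(97.5), np.float32(102.4), np.float32(107.6)] lower edge 19.1
```

Run:
```python
from h import *
yaw=-.185;mid=np.array([.4545,-.214])
ex=np.array([np.cos(yaw),np.sin(yaw),0]);ey=np.array([-ex[1],ex[0],0]);H=np.r_[mid,.085]+.135*ex;uz=np.array([0,0,1.])
p=eyes.get_image("side")
X,u,v=cloud(p);k=(abs(X[:,2])<.01)&(abs(X[:,0]-.5)<.3)&(abs(X[:,1]+.1)<.3);c=np.linalg.lstsq(np.c_[X[k,:2],np.ones(k.sum())],X[k,2],rcond=None)[0];print("bench plane",c)
g0=cv2.GaussianBlur(cv2.cvtColor(cv2.imread("pics/side0.png"),6),(0,0),.5).astype(np.float32)
g1=cv2.GaussianBlur(cv2.cvtColor(p["img"],6),(0,0),.5).astype(np.float32)
def edges(g,th,b,w0,w1,r0,r1,sign,nm):
    e=-np.cos(th)*ex+np.sin(th)*uz;n=np.sin(th)*ex+np.cos(th)*uz;w=np.linspace(w0,w1,80);out=[]
    for r in np.linspace(r0,r1,50):
        q=proj(p,H+b*ey+r*e+w[:,None]*n).astype(np.float32);pr=cv2.remap(g,q[:,:1],q[:,1:],1).ravel()
        d=np.gradient(cv2.GaussianBlur(pr[:,None],(1,9),0).ravel())*sign;i=d.argmax();out.append([r,w[i]])
    L=cv2.fitLine(np.array(out,np.float32),cv2.DIST_HUBER,0,.001,.001).ravel();s=L[1]/L[0]
    o=np.array(out);print(nm,"angle",round(th+np.arctan(s),4),"offset at hinge",round(L[3]-L[2]*s,4),"resid",np.median(abs(o[:,1]-L[3]-(o[:,0]-L[2])*s)).round(5))
edges(g1,.68,-.095,-.012,.006,.04,.145,-1,"lid near lower edge")
edges(g0,.68,.121,0,.014,.04,.13,1,"index upper edge")
edges(g0,.68,.121,-.014,0,.04,.13,-1,"index lower edge")
edges(g0,0,-.095,-.010,.006,.02,.145,-1,"shut lid lower edge (true 0)")
edges(g0,0,-.095,.005,.020,.02,.145,1,"shut lid upper edge (true 0)")
edges(g1,.68,-.095,.005,.020,.04,.145,1,"lid upper edge")
```

```text
bench plane [ 0.0005886  -0.00055402 -0.00067387]
lid near lower edge angle 0.675 offset at hinge 0.0007 resid 0.00073
index upper edge angle 0.673 offset at hinge 0.0077 resid 0.00031
index lower edge angle 0.6642 offset at hinge -0.0059 resid 0.00034
shut lid lower edge (true 0) angle -0.0025 offset at hinge 0.0014 resid 0.00059
shut lid upper edge (true 0) angle 0.0134 offset at hinge 0.0115 resid 0.00061
lid upper edge angle 0.6763 offset at hinge 0.0123 resid 0.00042
```

Run:
```python
from h import *
o=telemetry.get_obs();print(o["t"],o["grip_force"],abs(o["dq"]).max());print(ctrl.finish_job())
```

```text
20.15 48.87372672557831 0.00198393344428342
the job is handed in; nothing more can be done
None
```

The bottle stands upright in the tin. The lid is held by its bar at about 0.676 rad against an index angle of about 0.67 (camera measurements). I handed the job in at 20.2 s, with the arm still gripping the bar.

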